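# Flag the worn spring pad on the polishing bench

## Robot

A 7-joint arm with a two-finger parallel gripper is mounted at the origin on the work surface. World frame = base frame: x ahead of the robot, y to its left, z up, the work surface at z = 0. Lengths are in m, angles in rad, forces in N, time in s.
With the tool pointing down it reaches from about 0.4 to 0.85 m from the base axis. Payload 10.4 kg.
Tool frame: the origin (TCP) lies at the very end of the fingers, on their centre line; the grasp point (between the pads) lies 19 mm behind it (manip.tcp_to_grasp is the z of the grasp point in the tool frame, in m); z points along the fingers, x is the direction in which the jaws open and shut, and the axes are right-handed (so a half turn about z gives the same grasp; the last joint's range is limited). The gripper opens to 85 mm and grips with 20 to 120 N. Pads are 22 mm wide; open, the fingers measure 114 mm over their backs; the gripper's body (76 mm by 85 mm) begins 54 mm behind the grasp point. The pads swing forward as they close: fully open they stand 13 mm farther back than shut.
Start: joints at [1.141, 0.332, -0.065, 1.46, 0.022, 1.35, -0.088], TCP at [0.247, -0.574, 0.231] pointing down, gripper open.
Joint ranges: [-2.6, 2.6], [-0.5, 2.12], [-1.47, 1.34], [0.16, 2.42], [-1.27, 4.41], [0.06, 2.06], [-2.6, 2.6]. Speed limits (rad/s): [2.22, 2.22, 2.79, 2.79, 3.14, 3.14, 3.14].

## Interface

Orientations are given as a unit quaternion [x, y, z, w].
In Python, from workcell import manip gives the robot as it stands.
- The arm moves only by the tool servo_tool, never from a script. Its argument "moves" is a list of rows, each an object with "travel": the shift along the tool's x, y, z in mm, a list of three; "dr": the turn, a rotation vector about the tool's x, y, z in degrees, a list of three. A call has 1 to 12 rows; each row shifts and turns the commanded pose from where the row before left it, along the tool's axes as they then stand; what a row does not reach is not made up. A row lasts 1/8 s, in which the tool goes at most 62.5 mm and 10.7 degrees, less where a joint would pass 70% of its speed; a pose out of reach is approached as far as the arm can. A call is refused whole if a number of a shift passes 62.5 or a number of a turn 10.7, either way. A call with a gripper value outside its range is refused whole. "claw" is the closure, from 0 (fully open) to 1 (shut), set as the call begins (left out, the last holds). The fingers move at their own pace and stop on an object; "squeeze" is the grip in N (left out, the last holds). Time passes only in rows, so rows that do not move let the fingers close. It gives the time, the measured TCP pose, the force and the opening at its end, in the units of the state.
- manip.get_obs(): the state, without advancing time (a new reading comes with each control period).
- manip.camera(name): name is "scene" or "side" or "wrist"; returns the picture (384x512x3 uint8, blue, green, red); there is no depth.
- manip.calibration(name): a dict with "intrinsics" (3x3 intrinsics, pixels), "view" (4x4, takes a point from world to camera coordinates). Camera axes: x right, y down, z forward; pixel columns grow to the right and rows downward; lengths in m; the calibration is good to about 2 mm. A picture is of the moment at which its call begins: read the wrist's pose just before it. calibration takes no time and is no camera call; for the wrist camera it gives the pose at the moment of the call.
- manip.hand_in(): hands the job in, once; it reports no verdict.
The state is a dict: "clock": time; "joint_pos": joint angles; "joint_velocities": joint speeds; "tau": joint torques, N m; "position": TCP position; "ee_rot": TCP orientation; "ft_force": force on the tool from outside, world axes, zero at the start; "torque": the same for the moment, N m; "grip_width": opening from 0.0 (shut) to 1.0 (fully open).
Only numpy, scipy, OpenCV 4.12 (cv2) and the standard library are available. Lean on these libraries where they do the work, as an engineer would, in place of code of your own. Each camera call takes 0.05 s, during which the arm holds its last target. There are 200 camera calls.

## Task

Three felt-topped spring pads stand in a row on the polishing bench, each with a red tag in front of it. Going from the robot's left to its right, gently press each pad with the fingertips until it clearly gives, let it spring back, and then, after all three, push only the softest pad's red tag all the way down to flag it. Do not push the other two tags down, and leave the cups and other things on the bench where they are.

Things in the scene. Friction and masses are not known exactly. Their poses are not given: they have to be found in the camera images.
- mount_a: one of three alike spring mounts fixed to the bench: dark steel base plate 150 (own x) x 70 (y) x 12 mm, origin at the centre of its underside. At +35 mm x the round felt pad on its coil spring, at -40 mm x (towards the robot) the red tag. They stand in a left-to-right row 150 to 290 mm apart, turned up to 0.3 rad; which mount has which place changes
- pad_a_top (a point): centre of the felt top of the pad on mount_a: a cream felt disc 62 mm in diameter on an aluminium disc; the top is 70 mm above the bench when not pressed; this point moves with the pad
- pad_a (a joint): how far this pad is pressed straight down, m: 0 released, 0.014 on its bottom stop. A plain spring: force grows evenly from zero with depth, and it springs back when released. The three springs differ: full travel takes between about 3 and 13 N, and at any one depth the softest needs less than half the force of either other
- tag_a_top (a point): centre of the flat top of the red tag on mount_a: a T-shaped tab, top plate 26 mm (x) x 40 mm (y) x 8 mm, 85 mm above the bench when fully up, 65 mm when fully down; 75 mm from the pad's centre on the same plate; moves with the tag. The black holder under it is 32 x 34 mm
- tag_a (a joint): how far this tag is pushed down, m: 0 fully up, 0.020 fully down on its stop; starts at 0 to 0.003. It slides stiffly (about 4 N) and stays where it is left; it cannot be pulled up past 0
- mount_b: one of three alike spring mounts fixed to the bench: dark steel base plate 150 (own x) x 70 (y) x 12 mm, origin at the centre of its underside. At +35 mm x the round felt pad on its coil spring, at -40 mm x (towards the robot) the red tag. They stand in a left-to-right row 150 to 290 mm apart, turned up to 0.3 rad; which mount has which place changes
- pad_b_top (a point): centre of the felt top of the pad on mount_b: a cream felt disc 62 mm in diameter on an aluminium disc; the top is 70 mm above the bench when not pressed; this point moves with the pad
- pad_b (a joint): how far this pad is pressed straight down, m: 0 released, 0.014 on its bottom stop. A plain spring: force grows evenly from zero with depth, and it springs back when released. The three springs differ: full travel takes between about 3 and 13 N, and at any one depth the softest needs less than half the force of either other
- tag_b_top (a point): centre of the flat top of the red tag on mount_b: a T-shaped tab, top plate 26 mm (x) x 40 mm (y) x 8 mm, 85 mm above the bench when fully up, 65 mm when fully down; 75 mm from the pad's centre on the same plate; moves with the tag. The black holder under it is 32 x 34 mm
- tag_b (a joint): how far this tag is pushed down, m: 0 fully up, 0.020 fully down on its stop; starts at 0 to 0.003. It slides stiffly (about 4 N) and stays where it is left; it cannot be pulled up past 0
- mount_c: one of three alike spring mounts fixed to the bench: dark steel base plate 150 (own x) x 70 (y) x 12 mm, origin at the centre of its underside. At +35 mm x the round felt pad on its coil spring, at -40 mm x (towards the robot) the red tag. They stand in a left-to-right row 150 to 290 mm apart, turned up to 0.3 rad; which mount has which place changes
- pad_c_top (a point): centre of the felt top of the pad on mount_c: a cream felt disc 62 mm in diameter on an aluminium disc; the top is 70 mm above the bench when not pressed; this point moves with the pad
- pad_c (a joint): how far this pad is pressed straight down, m: 0 released, 0.014 on its bottom stop. A plain spring: force grows evenly from zero with depth, and it springs back when released. The three springs differ: full travel takes between about 3 and 13 N, and at any one depth the softest needs less than half the force of either other
- tag_c_top (a point): centre of the flat top of the red tag on mount_c: a T-shaped tab, top plate 26 mm (x) x 40 mm (y) x 8 mm, 85 mm above the bench when fully up, 65 mm when fully down; 75 mm from the pad's centre on the same plate; moves with the tag. The black holder under it is 32 x 34 mm
- tag_c (a joint): how far this tag is pushed down, m: 0 fully up, 0.020 fully down on its stop; starts at 0 to 0.003. It slides stiffly (about 4 N) and stays where it is left; it cannot be pulled up past 0
- cup_a: polished steel cup, 56 mm across, 65 mm tall, standing loose on the bench behind the pad of mount_a (about 90 mm beyond the pad's centre, away from the robot); origin at the centre of its underside. To be left alone
- cup_b: polished steel cup, 56 mm across, 65 mm tall, standing loose on the bench behind the pad of mount_b (about 90 mm beyond the pad's centre, away from the robot); origin at the centre of its underside. To be left alone
- cup_c: polished steel cup, 56 mm across, 65 mm tall, standing loose on the bench behind the pad of mount_c (about 90 mm beyond the pad's centre, away from the robot); origin at the centre of its underside. To be left alone
- clear_cup: clear plastic cup, 84 mm across, 80 mm tall, loose on the robot's left; origin under its centre. To be left alone
- compound_bar: green bar of polishing compound, 120 x 45 x 35 mm, loose on the robot's left; origin at the centre of its underside. To be left alone
- brush: hand brush lying loose on the robot's right; origin on its underside near the middle. To be left alone
- polish_jar: white jar with a blue cap, 70 mm across, 90 mm tall, loose on the robot's right; origin under its centre. To be left alone
- cork_block: cork sanding block, 100 x 60 x 35 mm, loose on the robot's right; origin at the centre of its underside. To be left alone

How it is judged:
By the outcome, as a careful person would: the job done as asked, in the order asked, and still so for the second after the job is handed in, with the robot touching nothing.
It also fails if it takes over 54 s, if anything falls off the work surface, if the arm or the gripper's body presses on something with over 40 N, if the wrist force passes 120 N, or if a joint passes its speed limit or range.

## Working session

There is one attempt and no reset: what is moved stays moved. The work goes in short steps, Python scripts to look and compute and a tool call to move; the robot and the scene stay as the last step left them, time stands still between calls to the robot, and variables do not carry over. Pictures are saved under pics/ and viewed, on a budget of 10 in all, crops included, one or two more only if the job needs it, and the job is handed in when it is done.

Besides the shell and the picture viewer there is one more tool, called as name([rows], argument=value, ...), one row to a line, values as JSON. servo_tool: Moves the arm, as the interface text tells. Its arguments: {"type":"object","properties":{"moves":{"type":"array","items":{"type":"object","properties":{"travel":{"type":"array","items":{"type":"number"}},"dr":{"type":"array","items":{"type":"number"}}}}},"claw":{"type":"number"},"squeeze":{"type":"number"}},"required":["moves"]}

```bash
mkdir -p pics; python3 - <<'E'
from workcell import manip
import cv2,numpy as np
o=manip.get_obs();print({k:np.round(v,3).tolist() for k,v in o.items()})
for n in("scene","side"):
    im=manip.camera(n);cv2.imwrite(f"pics/{n}0.png",im)
    c=manip.calibration(n);np.savez(f"{n}.npz",K=c["intrinsics"],V=c["view"],im=im);print(n,np.round(c["view"],3).tolist())
E
```

```text
{'clock': 0.0, 'joint_pos': [1.141, 0.333, -0.065, 1.461, 0.022, 1.35, -0.089], 'joint_velocities': [0.001, 0.003, 0.0, -0.001, -0.001, 0.001, -0.001], 'tau': [-0.0, -62.543, 0.049, -39.161, 0.016, 0.01, -0.0], 'position': [0.247, -0.574, 0.231], 'ee_rot': [0.835, -0.55, -0.001, -0.0], 'ft_force': [0.739, -0.566, -0.374], 'torque': [-0.053, -0.015, 0.006], 'grip_width': 0.996}
scene [[-0.502, 0.865, -0.003, 0.294], [0.565, 0.326, -0.758, -0.253], [-0.654, -0.383, -0.652, 1.424], [0.0, 0.0, 0.0, 1.0]]
side [[-0.667, -0.745, -0.001, 0.371], [-0.51, 0.458, -0.728, 0.343], [0.543, -0.485, -0.686, 0.85], [0.0, 0.0, 0.0, 1.0]]
```

View pics/scene0.png

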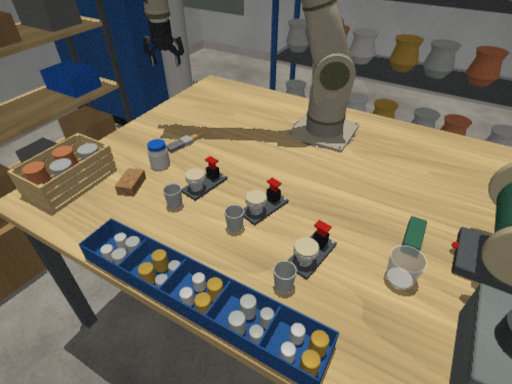

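View pics/side0.png

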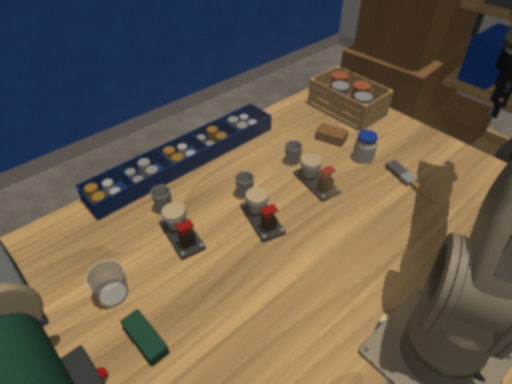

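The scene view shows the left, middle and right pads at about (305,247), (257,198) and (195,177), with tags at (322,228), (274,184) and (212,162). The side view shows the same three mounts.

```bash
cat > h.py <<'E'
import cv2,numpy as np
def ray(n,u,z):
    d=np.load(n+".npz");K,V=d["K"],d["V"];R,t=V[:3,:3],V[:3,3]
    c=-R.T@t;r=R.T@np.linalg.inv(K)@[u[0],u[1],1];return (c+r*(z-c[2])/r[2])[:2]
E
python3 - <<'E'
from h import *
rows=[]
box={"scene":(180,150,350,290),"side":(145,140,350,260)}
for n,(x0,y0,x1,y1) in box.items():
    im=np.load(n+".npz")["im"];h=cv2.cvtColor(im,cv2.COLOR_BGR2HSV)
    red=((h[...,0]<6)|(h[...,0]>172))&(h[...,1]>150)&(h[...,2]>60)
    felt=(h[...,1]<85)&(h[...,2]>150)
    for nm,m,z in(("red",red,.083),("felt",felt,.07)):
        m=m.astype(np.uint8);k=np.zeros_like(m);k[y0:y1,x0:x1]=1
        N,l,s,c=cv2.connectedComponentsWithStats(m*k)
        for i in range(1,N):
            if s[i,4]>25: print(n,nm,s[i].tolist(),np.round(c[i],1),np.round(ray(n,c[i],z),4))
    c=cv2.resize(im[y0:y1,x0:x1],None,fx=3.5,fy=3.5,interpolation=cv2.INTER_CUBIC);rows.append(c)
cv2.imwrite("pics/c1.png",rows[0]);cv2.imwrite("pics/c2.png",rows[1])
E
```

```text
scene red [205, 157, 13, 13, 89] [211.5 162.1] [ 0.5025 -0.1979]
scene red [267, 178, 14, 14, 108] [273.6 184.2] [0.5022 0.0274]
scene red [315, 220, 16, 17, 158] [322.  227.9] [0.5977 0.2175]
scene felt [184, 167, 22, 14, 204] [194.  173.6] [ 0.5662 -0.2214]
scene felt [245, 189, 21, 15, 251] [255.3 196.1] [ 0.5629 -0.0007]
scene felt [224, 204, 19, 11, 34] [231.5 206.6] [ 0.6354 -0.0365]
scene felt [293, 236, 26, 20, 381] [305.8 246. ] [0.6638 0.2022]
scene felt [273, 260, 15, 15, 40] [277.9 264.4] [0.7493 0.1675]
scene felt [192, 273, 13, 10, 102] [197.8 277.5] [0.8748 0.025 ]
scene felt [181, 287, 11, 3, 29] [186.3 288.1] [0.9103 0.0198]
side red [261, 205, 16, 12, 123] [268.1 210.1] [0.4862 0.0256]
side red [176, 220, 16, 16, 170] [184.1 226.9] [0.5825 0.2189]
side felt [302, 155, 19, 11, 161] [310.8 160.2] [ 0.562  -0.2193]
side felt [246, 188, 22, 14, 241] [256.3 194.4] [5.602e-01 1.000e-04]
side felt [162, 203, 23, 16, 279] [172.6 210.5] [0.6608 0.2033]
```

View pics/c1.png

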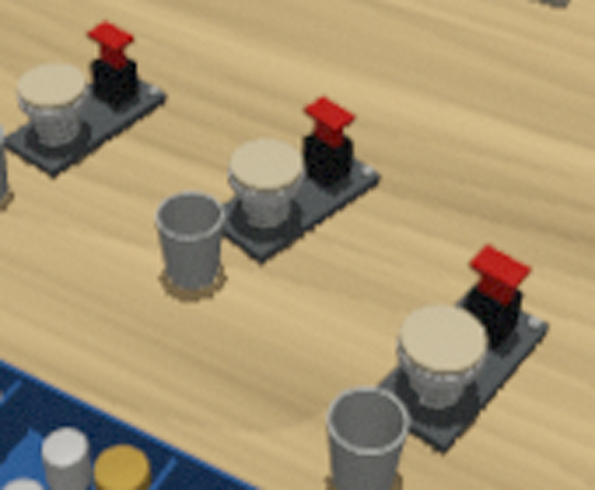

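View pics/c2.png

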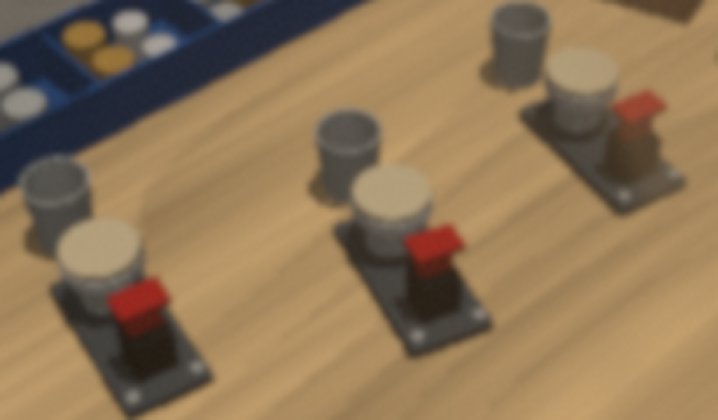

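Positions are good from both views, so I'll shut the gripper and move over the left pad at about (0.662, 0.2025).

servo_tool([
  {"travel": [-20,-25,0]},
  {"travel": [-28,-35,0]},
  {"travel": [-28,-35,0]},
  {"travel": [-28,-35,0]},
  {"travel": [-28,-35,0]},
  {"travel": [-28,-35,0]},
  {"travel": [-28,-35,0]},
  {"travel": [-28,-35,0]},
  {"travel": [-28,-35,0]},
  {"travel": [-28,-35,0]},
  {"travel": [-28,-35,0]},
  {"travel": [-28,-35,0]},
], claw=1)

```text
$.moves[0]: bad value
```

servo_tool([
  {"travel": [-28,-35,0]},
  {"travel": [-28,-35,0]},
  {"travel": [-28,-35,0]},
  {"travel": [-28,-35,0]},
  {"travel": [-28,-35,0]},
  {"travel": [-28,-35,0]},
  {"travel": [-28,-35,0]},
  {"travel": [-22,-28,0]},
  {"travel": [0,0,0]},
  {"travel": [0,0,0]},
])

```text
$.moves[0]: bad value
```

```bash
cat >> h.py <<'E'
from scipy.spatial.transform import Rotation as Ro
def pads():
    P={"L":[(306.6,246.3),(173.9,211.1)],"M":[(255.7,196.9),(257,195.7)],"R":[(195.4,174),(311.3,160.9)]}
    T={"L":[(322.6,226),(184.7,225.4)],"M":[(274,182.6),(269,209.4)],"R":[(211.7,160.3),(327.6,170)]}
    return {("pad",k):[ray("scene",v[0],.07),ray("side",v[1],.07)] for k,v in P.items()}|{("tag",k):[ray("scene",v[0],.0845),ray("side",v[1],.0845)] for k,v in T.items()}
def go(target):
    from workcell import manip
    o=manip.get_obs();R=Ro.from_quat(o["ee_rot"])
    print("t",round(o["clock"],2),"pos",np.round(o["position"],4),"F",np.round(o["ft_force"],2),"q",np.round(o["joint_pos"],2),"grip",o["grip_width"],"Z",np.round(R.as_matrix()[:,2],3))
    print("tool mm",np.round(R.inv().apply(np.array(target)-o["position"])*1000,1))
E
python3 - <<'E'
from h import *
for k,v in pads().items(): print(k,np.round(v,4).tolist(),np.round(np.mean(v,0),4))
a=pads()
for k in "LMR": d=np.mean(a["pad",k],0)-np.mean(a["tag",k],0);print(k,np.linalg.norm(d),np.arctan2(d[1],d[0]))
go([*np.mean(a["pad","L"],0),.085])
E
```

```text
('pad', 'L') [[0.6637, 0.2043], [0.6567, 0.2019]] [0.6602 0.2031]
('pad', 'M') [[0.5654, 0.002], [0.5552, 0.0021]] [0.5603 0.0021]
('pad', 'R') [[0.5657, -0.2162], [0.5587, -0.2178]] [ 0.5622 -0.217 ]
('tag', 'L') [[0.592, 0.2167], [0.5842, 0.2156]] [0.5881 0.2162]
('tag', 'M') [[0.4965, 0.0256], [0.4855, 0.0232]] [0.491  0.0244]
('tag', 'R') [[0.4955, -0.2017], [0.4884, -0.2077]] [ 0.492  -0.2047]
L 0.07325036831598479 -0.17886310823440987
M 0.07280845439362801 -0.31084894933773566
R 0.07131555110869718 -0.1733934523368239
t 0.1 pos [ 0.2471 -0.5737  0.2306] F [0.87 0.86 0.34] q [ 1.14  0.33 -0.06  1.46  0.02  1.35 -0.09] grip 0.9976783630764882 Z [-0.001  0.001 -1.   ]
tool mm [-549.8 -686.7  146.2]
```

Rows need "dr" as well; I'll resend with it.

servo_tool([
  {"travel": [-20,-25,0],"dr": [0,0,0]},
  {"travel": [-28,-35,0],"dr": [0,0,0]},
  {"travel": [-28,-35,0],"dr": [0,0,0]},
  {"travel": [-28,-35,0],"dr": [0,0,0]},
  {"travel": [-28,-35,0],"dr": [0,0,0]},
  {"travel": [-28,-35,0],"dr": [0,0,0]},
  {"travel": [-28,-35,0],"dr": [0,0,0]},
  {"travel": [-28,-35,0],"dr": [0,0,0]},
  {"travel": [-28,-35,0],"dr": [0,0,0]},
  {"travel": [-28,-35,0],"dr": [0,0,0]},
  {"travel": [-28,-35,0],"dr": [0,0,0]},
  {"travel": [-28,-35,0],"dr": [0,0,0]},
], claw=1)

```text
clock: 1.6
position: [0.4944, -0.1092, 0.2311]
ee_rot: [0.835, -0.55, -0.0, 0.0]
ft_force: [0.6, -0.3, -0.5]
grip_width: -0.002
```

servo_tool([
  {"travel": [-28,-35,0],"dr": [0,0,0]},
  {"travel": [-28,-35,0],"dr": [0,0,0]},
  {"travel": [-28,-35,0],"dr": [0,0,0]},
  {"travel": [-28,-35,0],"dr": [0,0,0]},
  {"travel": [-28,-35,0],"dr": [0,0,0]},
  {"travel": [-28,-35,0],"dr": [0,0,0]},
  {"travel": [-25,-31,0],"dr": [0,0,0]},
  {"travel": [0,0,0],"dr": [0,0,0]},
  {"travel": [0,0,0],"dr": [0,0,0]},
])

```text
clock: 2.72
position: [0.6389, 0.1615, 0.2308]
ee_rot: [0.835, -0.55, -0.0, 0.001]
ft_force: [0.0, 0.1, -0.4]
grip_width: 0.001
```

```bash
python3 - <<'E'
from h import *
go([.661,.2031,.085])
E
```

```text
t 2.73 pos [0.6389 0.1615 0.2308] F [ 0.01  0.11 -0.4 ] q [ 0.11  0.48 -0.62  1.33  0.27  1.41 -1.65] grip 0.0012887406573509265 Z [-0.001 -0.001 -1.   ]
tool mm [-29.6 -36.9 145.7]
```

servo_tool([
  {"travel": [-15,-18,20],"dr": [0,0,0]},
  {"travel": [-15,-19,35],"dr": [0,0,0]},
  {"travel": [0,0,40],"dr": [0,0,0]},
  {"travel": [0,0,35],"dr": [0,0,0]},
  {"travel": [0,0,10],"dr": [0,0,0]},
  {"travel": [0,0,0],"dr": [0,0,0]},
  {"travel": [0,0,0],"dr": [0,0,0]},
])

```text
clock: 3.6
position: [0.6621, 0.2043, 0.0934]
ee_rot: [0.835, -0.55, 0.001, -0.001]
ft_force: [-0.4, -0.0, 1.2]
grip_width: -0.003
```

```bash
python3 - <<'E'
from h import *
from workcell import manip
cv2.imwrite("pics/l.png",np.hstack([cv2.resize(manip.camera("scene")[190:300,240:390],None,fx=2.6,fy=2.6),cv2.resize(manip.camera("side")[160:270,120:270],None,fx=2.6,fy=2.6)]))
go([.661,.2031,.07])
E
```

```text
t 3.7 pos [0.6619 0.2044 0.093 ] F [ 0.08 -0.13 -0.49] q [ 0.03  0.65 -0.58  1.39  0.36  1.21 -1.75] grip -0.0017961151026151922 Z [ 0.002  0.001 -1.   ]
tool mm [ 0.8  1.4 23. ]
```

View pics/l.png

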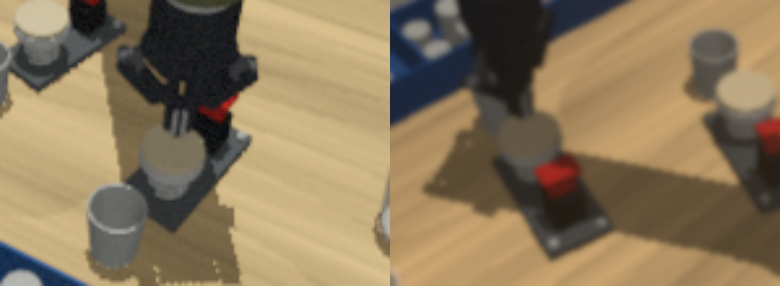

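The fingertips are centred over the left pad and the other parts are clear. I'll average a force baseline, then press.

```bash
cat > f.py <<'E'
from h import *
from workcell import manip
F=[];P=[]
for i in range(10):
    manip.camera("side");o=manip.get_obs();F.append(o["ft_force"]);P.append(o["position"])
print("t",round(o["clock"],2),"F",np.round(np.mean(F,0),2),"sd",np.round(np.std(F,0),2),"pos",np.round(np.mean(P,0),4),"last",np.round(P[-1],4))
E
python3 f.py
```

```text
t 4.2 F [0.04 0.27 0.13] sd [0.54 0.42 0.49] pos [0.6613 0.2043 0.0918] last [0.6611 0.2043 0.0913]
```

servo_tool([
  {"travel": [0,0,10],"dr": [0,0,0]},
  {"travel": [0,0,8],"dr": [0,0,0]},
  {"travel": [0,0,4],"dr": [0,0,0]},
  {"travel": [0,0,4],"dr": [0,0,0]},
  {"travel": [0,0,4],"dr": [0,0,0]},
  {"travel": [0,0,2],"dr": [0,0,0]},
  {"travel": [0,0,0],"dr": [0,0,0]},
])

```text
clock: 5.08
position: [0.6612, 0.2042, 0.0594]
ee_rot: [0.835, -0.55, 0.0, 0.0]
ft_force: [-1.8, -1.2, 2.1]
grip_width: -0.001
```

```bash
python3 f.py
```

```text
t 5.58 F [-1.49 -0.63  2.51] sd [0.6  0.47 0.48] pos [0.6612 0.2043 0.0594] last [0.6612 0.2042 0.0594]
```

Left pad: 10.6 mm depth at about 2.4 N. Release and move to the middle.

servo_tool([
  {"travel": [0,0,-10],"dr": [0,0,0]},
  {"travel": [0,0,-30],"dr": [0,0,0]},
  {"travel": [0,0,-30],"dr": [0,0,0]},
  {"travel": [20,24,0],"dr": [0,0,0]},
  {"travel": [32,37,0],"dr": [0,0,0]},
  {"travel": [32,37,0],"dr": [0,0,0]},
  {"travel": [32,37,0],"dr": [0,0,0]},
  {"travel": [30,37,0],"dr": [0,0,0]},
  {"travel": [0,0,15],"dr": [0,0,0]},
  {"travel": [0,0,22],"dr": [0,0,0]},
  {"travel": [0,0,0],"dr": [0,0,0]},
  {"travel": [0,0,0],"dr": [0,0,0]},
])

```text
clock: 7.08
position: [0.5615, 0.0029, 0.0931]
ee_rot: [0.836, -0.549, 0.0, -0.0]
ft_force: [-0.4, 0.4, -1.3]
grip_width: -0.002
```

```bash
python3 f.py; python3 -c "
from h import *
go([.561,.002,.06])"
```

```text
t 7.58 F [ 0.28 -0.16 -0.03] sd [0.53 0.47 0.37] pos [0.5613 0.0023 0.0928] last [0.561  0.0021 0.0924]
t 7.58 pos [0.561  0.0021 0.0924] F [ 0.27  0.07 -0.35] q [ 0.41  0.38 -0.6   1.77  0.24  1.07 -1.43] grip 0.003117235040877107 Z [ 0. -0. -1.]
tool mm [ 0.1  0.  32.4]
```

servo_tool([
  {"travel": [0,0,10],"dr": [0,0,0]},
  {"travel": [0,0,9],"dr": [0,0,0]},
  {"travel": [0,0,4],"dr": [0,0,0]},
  {"travel": [0,0,4],"dr": [0,0,0]},
  {"travel": [0,0,4],"dr": [0,0,0]},
  {"travel": [0,0,2],"dr": [0,0,0]},
  {"travel": [0,0,0],"dr": [0,0,0]},
])

```text
clock: 8.45
position: [0.5608, 0.0021, 0.0594]
ee_rot: [0.835, -0.55, -0.0, 0.0]
ft_force: [-4.7, -0.1, 6.0]
grip_width: 0.003
```

```bash
python3 f.py
```

```text
t 8.95 F [-4.35 -0.44  6.46] sd [0.56 0.49 0.46] pos [0.5608 0.0021 0.0596] last [0.5608 0.0021 0.0596]
```

servo_tool([
  {"travel": [0,0,-10],"dr": [0,0,0]},
  {"travel": [0,0,-30],"dr": [0,0,0]},
  {"travel": [0,0,-30],"dr": [0,0,0]},
  {"travel": [30,13,0],"dr": [0,0,0]},
  {"travel": [42,18,0],"dr": [0,0,0]},
  {"travel": [42,18,0],"dr": [0,0,0]},
  {"travel": [42,18,0],"dr": [0,0,0]},
  {"travel": [46,18,0],"dr": [0,0,0]},
  {"travel": [0,0,15],"dr": [0,0,0]},
  {"travel": [0,0,22],"dr": [0,0,0]},
  {"travel": [0,0,0],"dr": [0,0,0]},
  {"travel": [0,0,0],"dr": [0,0,0]},
])

```text
clock: 10.45
position: [0.5634, -0.2164, 0.0932]
ee_rot: [0.836, -0.549, 0.0, -0.0]
ft_force: [0.2, 0.0, -0.1]
grip_width: -0.003
```

```bash
python3 f.py; python3 -c "
from h import *
go([.5625,-.2175,.06])"
```

```text
t 10.95 F [ 0.07 -0.26  0.13] sd [0.52 0.32 0.51] pos [ 0.5632 -0.217   0.0929] last [ 0.5628 -0.2171  0.0924]
t 10.95 pos [ 0.5628 -0.2171  0.0924] F [ 0.32 -0.75  0.17] q [ 0.68  0.44 -0.49  1.66  0.23  1.1  -1.03] grip 0.001377435199383338 Z [ 0. -0. -1.]
tool mm [ 0.2  0.5 32.4]
```

Middle pad: about 6.5 N at 10.4 mm, much stiffer. Now the right one.

servo_tool([
  {"travel": [0,0,10],"dr": [0,0,0]},
  {"travel": [0,0,9],"dr": [0,0,0]},
  {"travel": [0,0,4],"dr": [0,0,0]},
  {"travel": [0,0,4],"dr": [0,0,0]},
  {"travel": [0,0,4],"dr": [0,0,0]},
  {"travel": [0,0,2],"dr": [0,0,0]},
  {"travel": [0,0,0],"dr": [0,0,0]},
])

```text
clock: 11.82
position: [0.5626, -0.217, 0.0598]
ee_rot: [0.835, -0.55, -0.0, 0.0]
ft_force: [-5.7, 2.2, 10.0]
grip_width: 0.003
```

```bash
python3 f.py
```

```text
t 12.32 F [-5.72  1.42  9.25] sd [0.42 0.46 0.2 ] pos [ 0.5626 -0.217   0.0599] last [ 0.5626 -0.217   0.0599]
```

servo_tool([
  {"travel": [0,0,-10],"dr": [0,0,0]},
  {"travel": [0,0,-30],"dr": [0,0,0]},
  {"travel": [0,0,-40],"dr": [0,0,0]},
  {"travel": [0,0,-10],"dr": [0,0,0]},
  {"travel": [0,0,0],"dr": [0,0,0]},
  {"travel": [0,0,0],"dr": [0,0,0]},
])

```text
clock: 13.08
position: [0.5621, -0.2169, 0.1479]
ee_rot: [0.835, -0.55, -0.001, 0.0]
ft_force: [0.7, 0.0, -0.4]
grip_width: -0.001
```

```bash
python3 -c "
from h import *
go([.5885,.216,.1])"
```

```text
t 13.07 pos [ 0.5621 -0.2169  0.1479] F [ 0.71  0.04 -0.35] q [ 0.69  0.39 -0.5   1.61  0.2   1.2  -1.01] grip -0.0008610254756903424 Z [-0.002  0.001 -1.   ]
tool mm [-387.1 -195.5   48.1]
```

Right pad: 9.1 N. The left pad (2.4 N) is clearly softest. Now to its tag at about (0.588, 0.2165).

servo_tool([
  {"travel": [-20,-10,0],"dr": [0,0,0]},
  {"travel": [-40,-20,0],"dr": [0,0,0]},
  {"travel": [-40,-20,0],"dr": [0,0,0]},
  {"travel": [-40,-20,0],"dr": [0,0,0]},
  {"travel": [-40,-20,0],"dr": [0,0,0]},
  {"travel": [-40,-20,0],"dr": [0,0,0]},
  {"travel": [-40,-20,0],"dr": [0,0,0]},
  {"travel": [-40,-20,0],"dr": [0,0,0]},
  {"travel": [-40,-20,0],"dr": [0,0,0]},
  {"travel": [-30,-5,0],"dr": [0,0,0]},
  {"travel": [-17,0,0],"dr": [0,0,0]},
  {"travel": [0,0,0],"dr": [0,0,0]},
])

```text
clock: 14.58
position: [0.5694, 0.2089, 0.149]
ee_rot: [0.836, -0.549, -0.0, 0.0]
ft_force: [0.2, -1.0, -0.3]
grip_width: 0.001
```

servo_tool([
  {"travel": [0,0,15],"dr": [0,0,0]},
  {"travel": [0,0,15],"dr": [0,0,0]},
  {"travel": [0,0,15],"dr": [0,0,0]},
  {"travel": [0,0,0],"dr": [0,0,0]},
  {"travel": [0,0,0],"dr": [0,0,0]},
  {"travel": [0,0,0],"dr": [0,0,0]},
])

```text
clock: 15.32
position: [0.5708, 0.2078, 0.1049]
ee_rot: [0.835, -0.55, 0.0, -0.0]
ft_force: [-0.2, -0.1, 0.6]
grip_width: -0.002
```

```bash
python3 - <<'E'
from h import *
from workcell import manip
cv2.imwrite("pics/t.png",np.hstack([cv2.resize(manip.camera("scene")[170:300,240:390],None,fx=2.6,fy=2.6),cv2.resize(manip.camera("side")[150:280,120:270],None,fx=2.6,fy=2.6)]))
go([.588,.2165,.064])
E
```

```text
t 15.43 pos [0.5707 0.2078 0.1048] F [ 0.    0.84 -0.98] q [ 0.09  0.47 -0.66  1.63  0.31  1.14 -1.81] grip -0.00254693641000902 Z [ 0.001  0.    -1.   ]
tool mm [ -1.2 -19.3  40.8]
```

View pics/t.png

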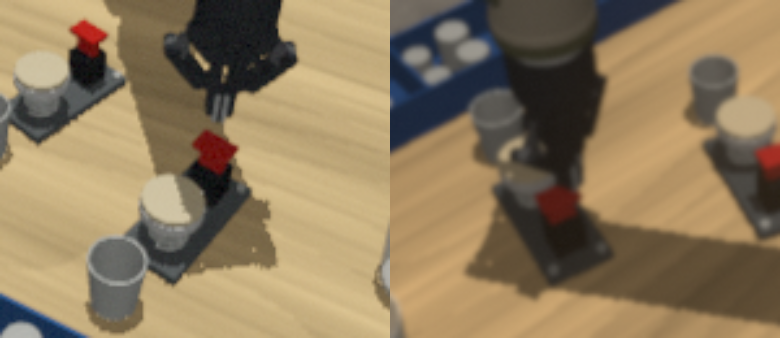

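The tip is about 19 mm short of the left tag (behind it), as measured. I'll correct that, then push.

servo_tool([
  {"travel": [-1,-10,0],"dr": [0,0,0]},
  {"travel": [0,-9,0],"dr": [0,0,0]},
  {"travel": [0,0,8],"dr": [0,0,0]},
  {"travel": [0,0,6],"dr": [0,0,0]},
  {"travel": [0,0,5],"dr": [0,0,0]},
  {"travel": [0,0,4],"dr": [0,0,0]},
  {"travel": [0,0,4],"dr": [0,0,0]},
  {"travel": [0,0,4],"dr": [0,0,0]},
  {"travel": [0,0,4],"dr": [0,0,0]},
  {"travel": [0,0,3],"dr": [0,0,0]},
  {"travel": [0,0,2],"dr": [0,0,0]},
  {"travel": [0,0,0],"dr": [0,0,0]},
])

```text
clock: 16.92
position: [0.5875, 0.216, 0.0651]
ee_rot: [0.835, -0.55, 0.0, 0.0]
ft_force: [-7.0, -3.2, 11.9]
grip_width: 0.002
```

```bash
python3 f.py
```

```text
t 17.43 F [-6.15 -2.92 12.23] sd [0.42 0.53 0.53] pos [0.5875 0.216  0.0651] last [0.5875 0.216  0.0651]
```

servo_tool([
  {"travel": [0,0,1],"dr": [0,0,0]},
  {"travel": [0,0,0],"dr": [0,0,0]},
  {"travel": [0,0,0],"dr": [0,0,0]},
])

```text
clock: 17.8
position: [0.5875, 0.2161, 0.065]
ee_rot: [0.835, -0.55, 0.0, 0.0]
ft_force: [-9.1, -4.7, 19.8]
grip_width: 0.001
```

servo_tool([
  {"travel": [0,0,-10],"dr": [0,0,0]},
  {"travel": [0,0,-30],"dr": [0,0,0]},
  {"travel": [0,0,-40],"dr": [0,0,0]},
  {"travel": [20,30,-20],"dr": [0,0,0]},
  {"travel": [25,40,0],"dr": [0,0,0]},
  {"travel": [25,40,0],"dr": [0,0,0]},
  {"travel": [0,0,0],"dr": [0,0,0]},
  {"travel": [0,0,0],"dr": [0,0,0]},
])

```text
clock: 18.8
position: [0.5147, 0.1087, 0.1637]
ee_rot: [0.835, -0.55, 0.0, -0.001]
ft_force: [-0.1, 0.1, 0.2]
grip_width: -0.001
```

```bash
python3 - <<'E'
from h import *
from workcell import manip
a=manip.camera("scene");b=manip.camera("side")
cv2.imwrite("pics/e.png",np.vstack([np.hstack([a[:300,100:440],b[:300,80:420]])]))
go([.5,0,.1])
E
```

```text
t 18.9 pos [0.5146 0.1095 0.1635] F [-0.44  0.79 -0.81] q [ 0.31  0.23 -0.69  1.78  0.16  1.18 -1.58] grip -0.0006587646752708853 Z [ 0.001  0.001 -1.   ]
tool mm [94.7 57.  63.4]
```

View pics/e.png

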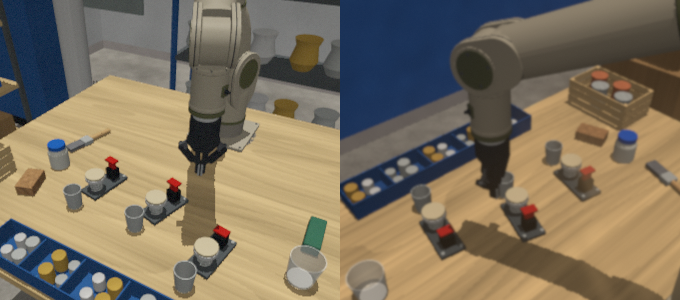

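The left tag is down, with its red plate resting on the holder at (221,233) in the scene half. The other two tags are up, and the cups and other things look unmoved. The arm is clear.

```bash
python3 -c "
from workcell import manip
print(manip.hand_in())"
```

```text
the job is handed in; nothing more can be done
None
```

I pressed the three pads in order from the robot's left to its right, then pushed down the left tag, because the left pad was the softest. I handed the job in after about 19 s of robot time.

| Pad | Depth pressed | Force |
|---|---|---|
| Left | 10.6 mm | about 2.4 N |
| Middle | 10.4 mm | about 6.5 N |
| Right | 10.1 mm | about 9.1 N |

- **Left tag:** it reached its stop at z = 0.065 m. Commanding another 1 mm raised the force from 12 to 20 N without moving it.
- **Last picture:** the left tag is down, the other two tags are up, and the pads, cups and other things look unmoved. The arm was clear and the force readings were near zero.
- **Disagreements:** the two camera views differed by 7–11 mm in x, so I used their average. The fingertips still landed on every pad and on the tag. The first two move calls were refused because each row also needed a turn value; nothing moved.

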